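# Fit the thick post into the stacking-puzzle board and hang its ring on it

### The arm

A 6-joint arm with a two-finger parallel gripper is mounted at the origin on the work surface. World frame = base frame: x ahead of the robot, y to its left, z up, the work surface at z = 0. Lengths are in mm, angles in rad, forces in N, time in s.
With the tool pointing down it reaches from about 300 to 775 mm from the base axis. Payload 14.6 kg.
Tool frame: the origin (TCP) lies on the centre line of the jaws, within the pads' length; the fingertips stand 11 mm ahead of it and the grasp point (between the pads) lies 8 mm behind it; x points along the fingers, y is the direction in which the jaws open and shut, and the axes are right-handed (so a half turn about x gives the same grasp; the last joint's range is limited). The gripper opens to 94 mm and grips with 3 to 60 N. Pads are 16 mm wide; open, the fingers measure 119 mm over their backs; the gripper's body (75 mm by 177 mm) begins 78 mm behind the grasp point.
Start: joints at [1.244, 0.3, 1.521, -0, 1.321, -0.067], TCP at [141.286, 531.533, 189.746] pointing down, gripper open.
Joint ranges: [-3.03, 3.03], [-0.79, 2.21], [0.23, 2.52], [-1.04, 4.18], [0, 3.07], [-2.55, 2.55]. Speed limits (rad/s): [2.22, 2.22, 2.57, 3.14, 3.14, 3.14].

### API

Orientations are given as [roll, pitch, yaw] about the fixed x, y, z axes, in that order (R = Rz(yaw) Ry(pitch) Rx(roll)).
In Python, from cell import manip gives the robot as it stands.
- The arm moves only by the shell command python3 -m handwheel 'ROWS' [OPENING] [FORCE]. ROWS is JSON, a list of rows, each a list of 2 entries, a list of its own where there are three numbers: the shift along the tool's x, y, z in mm, then the turn about the tool's x in rad. In form: [[[x, y, z], spin], ...]. A call has exactly 10 rows; each row shifts and turns the commanded pose from where the row before left it, along the tool's axes as they then stand; what a row does not reach is not made up. A row lasts 1/8 s, in which the tool goes at most 62.5 mm and 10.7 degrees, less where a joint would pass 70% of its speed; a pose out of reach is approached as far as the arm can. A call with a gripper value outside its range is refused whole. OPENING is the closure in counts, from 0 (fully open) to 255 (shut), set as the call begins (- or left out, the last holds). The fingers move at their own pace and stop on an object; FORCE is the grip in N (left out, the last holds). Time passes only in rows, so rows that do not move let the fingers close, or fill a call up. It gives the time, the measured TCP pose, the force and the opening at its end, in the units of the state.
- manip.read_state(): the state, without advancing time (a new reading comes with each control period).
- manip.camera(name): name is "side" or "top"; returns a dict with "pixels" (420x560x3 uint8, red, green, blue), "z_map" (420x560 float32, mm along the optical axis (not along the pixel's ray), 0 where there is no reading), "mtx" (3x3 intrinsics, pixels), "xyz" and "orientation" of the camera in the world. Camera axes: x right, y up, looking along -z (the intrinsics and any distortion apply to the point x, -y, -z); pixel columns grow to the right and rows downward; lengths in mm; the calibration is good to about 2 mm. A picture is of the moment at which its call begins.
- manip.sign_off(): hands the job in, once; it reports no verdict.
Trained networks look in the newest picture that a camera, given by its name, has taken for a name from the list of things; names that differ only in an ending like _2 or _b are one class to them, and where a whole thing is asked for, a point or a joint stands for the part that bears it (a point fixed in the world has none). Each returns a list of dicts, best first, with "confidence" (0 to 1); they miss things now and then, are a little off and sometimes report something else, mostly with a low value. They report only what shows in the picture. A call takes as long as a camera call. They do not tell look-alikes from the thing itself.
- manip.cut_out(target, camera): "region" (420x560 bool, what is visible of it) and "centre" ([column, row] in pixels, amid what is visible of it).
The state is a dict: "clock": time; "joints": joint angles; "qd": joint speeds; "effort": joint torques, N m; "eef_pos": TCP position; "eef_rot": TCP orientation; "wrist_force": force on the tool from outside, world axes, zero at the start; "moment": the same for the moment, N m; "finger_gap": finger opening in mm.
Only numpy, scipy, OpenCV 4.12 (cv2) and the standard library are available. Lean on these libraries where they do the work, as an engineer would, in place of code of your own. Each camera call takes 0.05 s, during which the arm holds its last target. There are 200 camera calls.

### The job

Finish the wooden stacking puzzle. Take the thick post and put it gently into the empty bore of the board: lean it well over (about 15 degrees) so that one edge of its foot drops into the bore first, then straighten the post and slide it fully home. Then set the large ring over the post, flat on the board, let go, and leave the thin post and the small ring alone.

Things in the scene. Friction and masses are not known exactly. Their poses are not given: they have to be found in the camera images.
- spot (a point): Where the centre of the empty bore's mouth would be if the board lay centred in its tray: on the board's top face, 44 mm above the table; axes as tray. The true bore centre is up to 7 mm off along x and up to 7 mm off along y, different each time: find it by feel or by eye. The bore is upright, blind, 25.2 mm wide (12-sided), 30 mm deep (floor 14 mm above the table), edge chamfer 1 mm or less.
- tray: Grey tray, 116 x 246 mm, 14 mm rim, 4 mm floor, fixed; origin under its centre, x across, y along it (the bore's end is -y), z up. It carries the wooden board, 92 x 222 x 40 mm, which lies with up to 7 mm play each way but is wedged and will not shift. At its +y end, 117 mm from the bore, a fixed post with two discs (72 and 56 mm wide), top 109 mm above the table.
- post_mid (a point): Centre (half-way up) of the loose thick post: plain light wooden cylinder, 24 mm in diameter, 95 mm long, about 50 g, foot edge chamfered by 1 mm; it stands upright on the table, z along its axis from foot to head. Pressing it on the board or into the bore with 5 to 12 N is fine; more than 20 N harms it.
- post_foot (a point): Centre of the foot face of the same post, 47.5 mm below its centre along its own z. 14 mm above the table when the post is fully home.
- ring_mid (a point): Centre of the large loose wooden ring, which lies flat on the table: 56 mm outer and 34 mm inner diameter, 24 mm thick, 40 g; origin half-way up on its axis, z along its axis. It goes loosely over the post; 56 mm above the table when it lies on the board.
- thin_post_mid (a point): Centre of another upright loose post, 15 mm in diameter and 70 mm long; not needed, leave it alone.
- small_ring_mid (a point): Centre of another loose ring lying flat, 42 mm outer and 19 mm inner diameter, 18 mm thick; not needed, leave it alone.
There are look-alikes about, which are no part of the job. What is shaped like the part that bears ring_mid but green is not meant. What is shaped like the part that bears post_mid but purple is not meant.

How it is judged (in metres and radians):
On the way, in this order (a step that is already met when the one before it is completed fails the run):
1. the post, leaning more than 0.12 rad (7 degrees), has the low edge of its foot inside the bore (foot centre no higher than the mouth) (angle between post_mid's own z axis and vertical above 0.12 rad and height (world z) of post_foot below 0.0445 m and horizontal distance between post_foot and spot below 0.023 m and horizontal distance between ring_mid and spot above 0.06 m), for 0.1 s.
2. the post is straight and fully home in the bore, the ring not yet over it (angle between post_mid's own z axis and vertical below 0.07 rad and height (world z) of post_foot below 0.0165 m and horizontal distance between post_foot and spot below 0.013 m and horizontal distance between ring_mid and spot above 0.06 m), for 0.2 s.
At the end, for the whole second after the job is handed in: The thick post stands in the bore, its foot within 2.5 mm of the bore's floor and within 4 degrees of upright; the large ring lies flat (within 2.5 mm and 4.5 degrees) on the board around the post; both are at rest and released (angle between post_mid's own z axis and vertical below 0.07 rad and height (world z) of post_foot below 0.0165 m and horizontal distance between post_foot and spot below 0.013 m and horizontal distance between ring_mid and post_mid below 0.008 m and height (world z) of ring_mid between 0.053 and 0.0585 m and angle between ring_mid's own z axis and vertical below 0.08 rad and linear speed of each of post, ring below 0.02 m/s); the robot touches nothing.
It fails at once if the post is forced against the board or tray with more than 20 N (contact force between post and tray above 20 N).
It fails at once if the thin post or the small ring is moved by more than 20 mm (distance of any of thin_post_mid, small_ring_mid from where it was at the start of the episode above 0.02 m).
It also fails if it takes over 72 s, if anything falls off the work surface, if the arm or the gripper's body presses on something with over 40 N, if the wrist force passes 120 N, or if a joint passes its speed limit or range.

## Working session

There is one attempt and no reset: what is moved stays moved. The work goes in short steps, Python scripts to look and compute and a shell command to move; the robot and the scene stay as the last step left them, time stands still between calls to the robot, and variables do not carry over. Pictures are saved under pics/ and viewed, about 8 in all and at most 12, crops included, and the job is handed in when it is done.

```bash
ls; mkdir -p pics; cat > h.py <<'E'
import numpy as np, cv2
from cell import manip
from scipy.spatial.transform import Rotation as R
def cloud(c):
    K=np.array(c["mtx"]);z=c["z_map"];v,u=np.mgrid[:420,:560]
    p=np.stack([(u-K[0,2])/K[0,0]*z,-(v-K[1,2])/K[1,1]*z,-z],-1)
    return p@R.from_euler('xyz',c["orientation"]).as_matrix().T+np.array(c["xyz"])
def save(c,n,box=None,s=1):
    im=c["pixels"][:,:,::-1]
    if box: im=im[box[1]:box[3],box[0]:box[2]]
    cv2.imwrite("pics/"+n,cv2.resize(im,None,fx=s,fy=s,interpolation=cv2.INTER_CUBIC))
E
python3 - <<'E'
from h import *
s=manip.read_state();print({k:np.round(v,3).tolist() for k,v in s.items()})
for n in("top","side"):
    c=manip.camera(n);save(c,n+"0.png");P=cloud(c);print(n,np.round(c["xyz"]),np.round(c["orientation"],3),np.round(c["mtx"],1).tolist())
    for t in("post_mid","ring_mid","thin_post_mid","small_ring_mid","tray"):
        for d in manip.cut_out(t,n):
            r=d["region"]&(c["z_map"]>0);q=P[r];col=c["pixels"][r].mean(0).round()
            print(t,round(d["confidence"],2),np.round(d["centre"]),np.median(q,0).round(1),q[:,2].max().round(1),r.sum(),col)
E
```

```text
pics
{'clock': 0.0, 'joints': [1.244, 0.3, 1.522, 0.0, 1.321, -0.067], 'qd': [-0.0, -0.0, 0.002, 0.001, 0.0, -0.001], 'effort': [0.001, -53.181, -35.273, 0.071, 0.024, -0.0], 'eef_pos': [141.19, 531.273, 189.187], 'eef_rot': [-1.651, 1.57, -1.911], 'wrist_force': [0.34, -0.192, 0.031], 'moment': [0.02, -0.017, -0.021], 'finger_gap': 94.044}
top [ 454. -149.  941.] [ 0.093  0.01  -1.59 ] [[482.8, 0.0, 276.1], [0.0, 482.8, 200.3], [0.0, 0.0, 1.0]]
post_mid 0.54 [308. 231.] [ 477.8 -198.9   95.8] 99.5 157 [125.  95.  65.]
post_mid 0.47 [334. 261.] [ 426.6 -244.8   95.7] 100.8 207 [ 84.  48. 103.]
ring_mid 0.94 [430. 247.] [ 445.2 -424.6   24.3] 29.8 636 [38. 93. 51.]
ring_mid 0.67 [381. 241.] [ 453.5 -327.5   24.4] 29.6 557 [125. 100.  71.]
thin_post_mid 0.58 [304. 160.] [ 607.6 -189.2   69.1] 74.1 84 [93. 72. 49.]
small_ring_mid 0.74 [376. 155.] [ 620.2 -334.1   19. ] 23.4 272 [119.  91.  61.]
tray 0.82 [164. 210.] [523.2  71.   44.8] 113.9 7644 [105.  74.  50.]
side [281. 714. 596.] [ 1.025  0.008 -2.857] [[511.7, 0.0, 277.1], [0.0, 511.7, 212.1], [0.0, 0.0, 1.0]]
post_mid 0.69 [338. 197.] [ 424.8 -236.6   54.6] 97.3 453 [44. 26. 58.]
post_mid 0.61 [308. 207.] [ 477.5 -189.1   53.2] 97.6 463 [72. 59. 45.]
ring_mid 0.75 [328. 198.] [ 462.9 -304.6   18.1] 26.7 195 [92. 73. 53.]
ring_mid 0.72 [345. 172.] [ 440.5 -418.2   21.1] 96.6 244 [33. 76. 42.]
thin_post_mid 0.66 [250. 203.] [ 609.4 -182.    36.9] 71.8 193 [83. 69. 57.]
small_ring_mid 0.72 [262. 186.] [ 621.2 -321.3   15.5] 21.8 158 [91. 71. 51.]
small_ring_mid 0.38 [310. 201.] [ 477.  -188.9   61.7] 98.3 414 [75. 60. 46.]
small_ring_mid 0.22 [241. 306.] [515.  148.1  43.8] 111.7 8093 [98. 73. 55.]
tray 0.61 [242. 305.] [514.8 148.2  43.8] 111.7 8081 [98. 73. 55.]
```

View pics/top0.png

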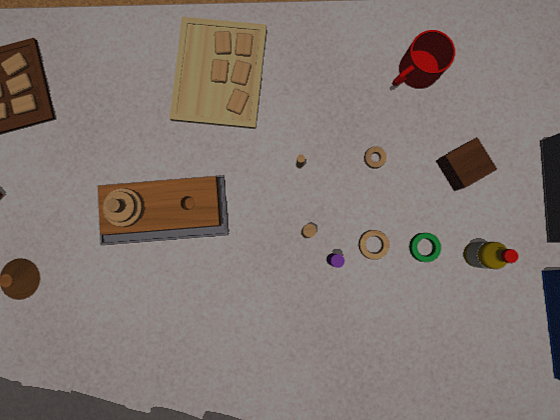

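```bash
python3 - <<'E'
from h import *
import pickle
c=manip.camera("top");P=cloud(c);save(c,"crop1.png",(70,140,450,290),2)
# board top & bore
z=P[...,2]
d=manip.cut_out("tray","top")[0];r=d["region"]
m=r&(abs(z-44)<3)
q=P[m];rect=cv2.minAreaRect(q[:,:2].astype(np.float32));print("board",rect,np.median(q[:,2]))
m2=r&(abs(z-14)<3);rc=cv2.minAreaRect(P[m2][:,:2].astype(np.float32));print("rim",rc)
hole=cv2.dilate(m.astype(np.uint8),np.ones((3,3)))
# holes inside board
cn,h=cv2.findContours(m.astype(np.uint8),cv2.RETR_CCOMP,cv2.CHAIN_APPROX_NONE)
for k,x in enumerate(cn):
    if h[0][k][3]>=0 and cv2.contourArea(x)>20:
        x=x[:,0];pp=P[x[:,1],x[:,0]];print("hole",x.mean(0),len(x),pp.min(0).round(1),pp.max(0).round(1),pp.mean(0).round(1))
for t in("post_mid","ring_mid"):
    for d in manip.cut_out(t,"top"):
        q=P[d["region"]&(c["z_map"]>0)];zt=np.percentile(q[:,2],80);q=q[abs(q[:,2]-zt)<4]
        print(t,cv2.minEnclosingCircle(q[:,:2].astype(np.float32)),zt)
E
```

```text
board ((533.5764770507812, 78.51277160644531), (92.38263702392578, 222.823486328125), 3.4998421669006348) 44.89864189750983
rim ((527.1171264648438, 78.2796859741211), (116.42054748535156, 246.4921875), 3.5930850505828857)
hole [187.69230769 202.76923077] 39 [523.    8.9  41.2] [549.6  37.6  46.4] [536.5  23.   44.1]
hole [123.54615385 205.77692308] 130 [491.5 104.   41.5] [572.6 183.7  47. ] [533.3 142.9  44.9]
post_mid ((478.8500061035156, -200.00650024414062), 11.641047477722168) 97.60595024163922
ring_mid ((452.27459716796875, -325.94036865234375), 27.77901840209961) 26.492225570049666
ring_mid ((445.0150451660156, -423.5502624511719), 27.972707748413086) 26.46615114126098
```

View pics/crop1.png

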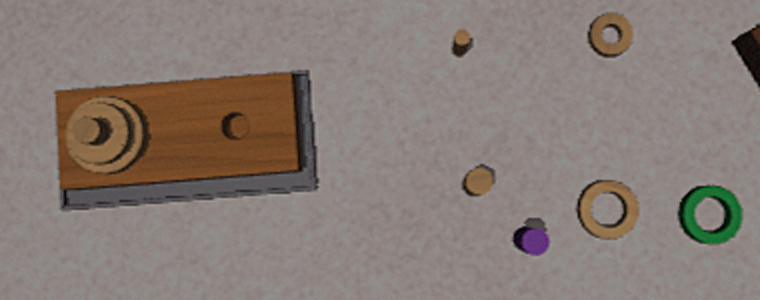

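```bash
cat >> h.py <<'E'
def rows(target,yaw=None,s=None):
    "shift in tool axes from the present pose to target TCP (world mm)"
    s=manip.read_state(); M=R.from_euler('xyz',s["eef_rot"]).as_matrix()
    return np.round(M.T@(np.array(target)-s["eef_pos"]),2)
E
python3 - <<'E'
from h import *
s=manip.read_state();M=R.from_euler('xyz',s["eef_rot"]).as_matrix();print(M.round(4))
E
```

```text
[[ 0.      0.2569  0.9664]
 [ 0.      0.9664 -0.2569]
 [-1.      0.      0.    ]]
```

Of the two "post_mid" candidates, the light wooden one at top pixel (308,231) fits; the one at (334,261) is purple. Of the two "ring_mid" candidates, the wooden one at (381,241) fits; the one at (430,247) is green. The crop confirms both. The bore is the dark disc at (188,203). I'll spin the tool 1.311 rad, so that tool y is world +x and tool z is world -y.

```bash
python3 - <<'E'
from h import *
for n in("top","side"):
    P=cloud(manip.camera(n));p=P.reshape(-1,3)
    a=np.array([141,531]);d=np.array([338,-731]);L=np.hypot(*d);d=d/L
    t=(p[:,:2]-a)@d;w=abs((p[:,:2]-a)@[-d[1],d[0]])
    m=(w<110)&(t>60)&(t<L+60)
    for lo in range(60,860,100):
        k=m&(t>lo)&(t<lo+100); print(n,lo,np.percentile(p[k,2],99.8).round() if k.sum()>5 else None,k.sum())
E
python3 -m handwheel '[[[0,0,0],0.164],[[0,0,0],0.164],[[0,0,0],0.164],[[0,0,0],0.164],[[0,0,0],0.164],[[0,0,0],0.164],[[0,0,0],0.164],[[0,0,0],0.163],[[0,0,0],0],[[0,0,0],0]]' 133 8
```

```text
top 60 5.0 397
top 160 6.0 5342
top 260 5.0 6126
top 360 6.0 6076
top 460 9.0 6004
top 560 48.0 6009
top 660 941.0 6868
top 760 99.0 5822
side 60 None 0
side 160 None 0
side 260 3.0 4773
side 360 3.0 7490
side 460 13.0 5503
side 560 46.0 4280
side 660 45.0 2860
side 760 97.0 3164
clock: 2.15
eef_pos: [141.3, 531.5, 189.7]
eef_rot: [-1.287, 1.571, -2.854]
wrist_force: [0.4, -0.6, -0.6]
finger_gap: 45.2
```

```bash
python3 -m handwheel '[[[0,21,46],0],[[0,21,46],0],[[0,21,46],0],[[0,21,46],0],[[0,21,46],0],[[0,21,46],0],[[0,21,46],0],[[0,21,46],0],[[0,21,46],0],[[0,21,46],0]]'
python3 - <<'E'
from h import *
print(rows([479,-200,150]))
E
```

```text
clock: 3.4
eef_pos: [351.8, 69.9, 190.1]
eef_rot: [1.64, 1.57, 0.072]
wrist_force: [0.6, 0.4, -0.5]
finger_gap: 45.1
[ 40.18 126.41 270.28]
```

```bash
python3 -m handwheel '[[[0,21,45],0],[[0,21,45],0],[[0,21,45],0],[[0,21,45],0],[[0,21,45],0],[[0,21,45],0],[[20,0,0],0],[[20,0,0],0],[[0,0,0],0],[[0,0,0],0]]'
python3 - <<'E'
from h import *
c=manip.camera("side");P=cloud(c)
for d in manip.cut_out("post_mid","side"):
    r=d["region"]&(c["z_map"]>0);q=P[r];print(d["centre"],q.mean(0),q.min(0),q.max(0),c["pixels"][r].mean(0))
save(c,"s1.png",(200,100,420,265),3.5)
print(rows([479,-200,70]),manip.read_state()["wrist_force"])
E
```

```text
clock: 4.65
eef_pos: [477.6, -198.5, 150.7]
eef_rot: [1.106, 1.57, -0.463]
wrist_force: [-0.1, -0.4, 0.8]
finger_gap: 45.1
[337.8, 195.1] [ 425.73918881 -239.20021171   54.0562301 ] [ 414.28057385 -392.24405592    2.10771239] [ 453.88022113 -228.86225586   97.48212201] [37.62309368 22.13071895 49.48801743]
[310.5, 207.2] [ 478.46000062 -194.01621062   52.37883851] [ 467.63118422 -381.29611485   -0.9162649 ] [ 510.95322825 -182.95737366   97.3772238 ] [69.43286573 56.9258517  44.93386774]
[80.74  1.23  1.41] [ 0.13337675 -0.31765371 -0.98685421]
```

View pics/s1.png

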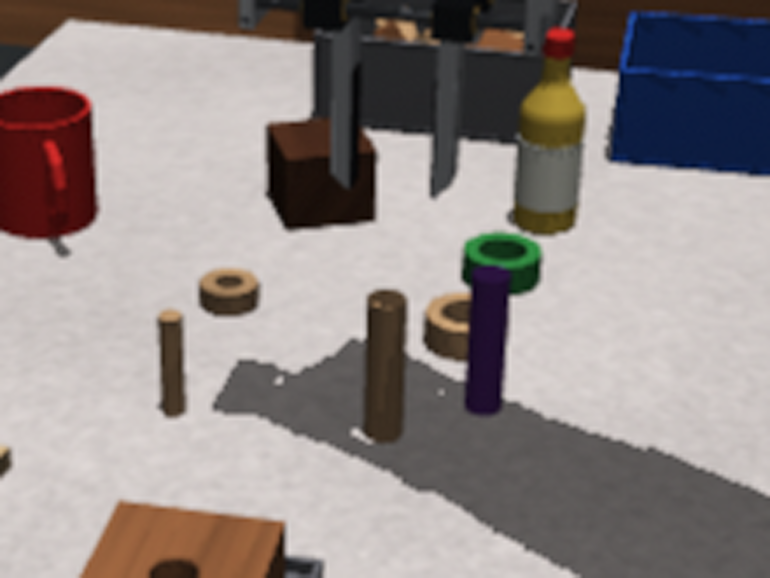

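The light post stands at crop (385,365), between and below the two fingers, and the purple one is clear at (487,340). I'll descend and grip.

```bash
python3 -m handwheel '[[[15,1.2,1.4],0],[[20,0,0],0],[[20,0,0],0],[[20,0,0],0],[[5.7,0,0],0],[[0,0,0],0],[[0,0,0],0],[[0,0,0],0],[[0,0,0],0],[[0,0,0],0]]' && python3 -m handwheel '[[[0,0,0],0],[[0,0,0],0],[[0,0,0],0],[[0,0,0],0],[[0,0,0],0],[[0,0,0],0],[[0,0,0],0],[[0,0,0],0],[[0,0,0],0],[[0,0,0],0]]' 255 8
python3 - <<'E'
from h import *
s=manip.read_state();print(s["eef_pos"],s["wrist_force"],s["finger_gap"])
c=manip.camera("top");P=cloud(c)
for d in manip.cut_out("post_mid","top"):
    r=d["region"]&(c["z_map"]>0);q=P[r];print(d["confidence"],d["centre"],q.mean(0),r.sum(),c["pixels"][r].mean(0))
c=manip.camera("side");P=cloud(c)
for d in manip.cut_out("post_mid","side"):
    r=d["region"]&(c["z_map"]>0);q=P[r];q=q[q[:,1]>-250];print(d["centre"],np.median(q,0),np.percentile(q,[2,98],axis=0))
E
```

```text
clock: 6.0
eef_pos: [478.5, -199.9, 69.2]
eef_rot: [0.975, 1.571, -0.596]
wrist_force: [0.3, 0.6, -0.2]
finger_gap: 45.1
clock: 7.25
eef_pos: [478.5, -199.9, 69.0]
eef_rot: [-0.7, 1.571, -2.271]
wrist_force: [1.3, -0.7, 0.0]
finger_gap: 23.7
[ 478.49470175 -199.86212624   69.04008706] [ 1.3142917  -0.72392563  0.03145444] 23.68449761432856
[309.0, 206.5] [ 477.37433975 -189.35498422   55.41970496] [[ 467.70269081 -208.5915709     2.30669393]
 [ 490.71944822 -184.78594906   96.02058556]]
[338.3, 195.8] [ 424.46814604 -236.45818575   54.89159637] [[ 414.73077098 -246.78652234    4.8014625 ]
 [ 436.63007234 -231.98374579   96.34047168]]
```

```bash
python3 -m handwheel '[[[0.3,0,0],0],[[0,0,2.5],0],[[0,0,2.5],0],[[0,0,2.5],0],[[0,0,2.5],0],[[0,0,2.5],0],[[0,0,2.5],0],[[0,0,2.5],0],[[0,0,3],0],[[0,0,0],0]]' - 8
python3 - <<'E'
from h import *
s=manip.read_state();print(s["eef_pos"],s["wrist_force"],s["moment"],s["finger_gap"])
c=manip.camera("side");P=cloud(c)
for d in manip.cut_out("post_mid","side"):
    r=d["region"]&(c["z_map"]>0);q=P[r];q=q[q[:,1]>-270]
    k=np.percentile(q[:,2],[10,90]);print(d["centre"],np.median(q,0))
    b=np.linalg.lstsq(np.c_[q[:,2],np.ones(len(q))],q[:,:2],rcond=None)[0];print("slopes x,y per z deg",np.degrees(np.arctan(b[0])),b[1])
save(c,"s2.png",(250,140,370,230),6)
E
```

```text
clock: 8.7
eef_pos: [478.3, -220.5, 68.5]
eef_rot: [-2.006, 1.57, 2.707]
wrist_force: [0.9, -0.2, -0.3]
finger_gap: 23.6
[ 478.26018715 -220.46114273   68.46351581] [ 0.89581609 -0.188451   -0.26166975] [0.06589277 0.0918277  0.00138231] 23.6003083824035
[310.3, 202.7] [ 477.00494353 -201.33446268   55.80200279]
slopes x,y per z deg [  0.78147219 -12.96869137] [ 476.67037486 -189.17815178]
```

View pics/s2.png

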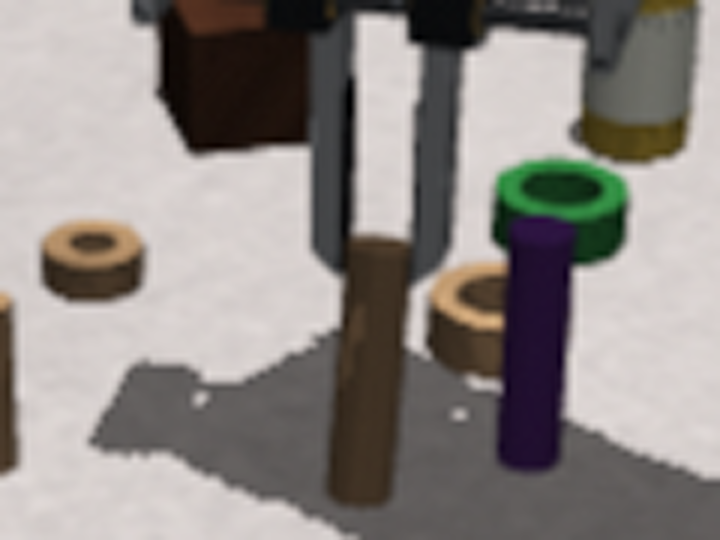

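The post (crop 370,370) now leans away from the side camera, fit at 13° against about 15° expected, and is still held. I'll tighten the grip and lift, then refine the bore centre.

```bash
python3 -m handwheel '[[[0,0,0],0],[[0,0,0],0],[[-5,0,0],0],[[-15,0,0],0],[[-20,0,0],0],[[-20,0,0],0],[[-20,0,0],0],[[0,0,0],0],[[0,0,0],0],[[0,0,0],0]]' - 20
cat >> h.py <<'E'
def ray(c,uv,z):
    K=np.array(c["mtx"]);uv=np.atleast_2d(uv)
    d=np.c_[(uv[:,0]-K[0,2])/K[0,0],-(uv[:,1]-K[1,2])/K[1,1],-np.ones(len(uv))]@R.from_euler('xyz',c["orientation"]).as_matrix().T
    o=np.array(c["xyz"]);return o+d*((z-o[2])/d[:,2])[:,None]
E
python3 - <<'E'
from h import *
s=manip.read_state();print(s["eef_pos"],s["wrist_force"],s["finger_gap"])
for n in("top","side"):
    c=manip.camera(n);P=cloud(c);uv=ray_c=None
    K=np.array(c["mtx"])
    b=(P[...,2]>42)&(P[...,2]<48)&(abs(P[...,0]-535)<60)&(abs(P[...,1]-23)<35)
    zb=np.median(P[b][:,2]);A=np.linalg.lstsq(np.c_[P[b][:,:2],np.ones(b.sum())],P[b][:,2],rcond=None)[0]
    v,u=np.mgrid[:420,:560];W=ray(c,np.c_[u.ravel(),v.ravel()],zb).reshape(420,560,3)
    near=np.hypot(W[...,0]-536.5,W[...,1]-23)<22
    g=c["pixels"].astype(float).sum(-1)
    hz=near&(c["z_map"]>0)&(P[...,2]<zb-1.5)
    print(n,zb,"depth hole",W[hz][:,:2].mean(0),W[hz][:,:2].min(0),W[hz][:,:2].max(0),hz.sum(),"eqdiam",2*np.sqrt(cv2.contourArea(cv2.convexHull(W[hz][:,:2].astype(np.float32)))/np.pi))
    print(" enclosing",cv2.minEnclosingCircle(W[hz][:,:2].astype(np.float32)))
    for dd in manip.cut_out("post_mid",n):
        r=dd["region"]&(c["z_map"]>0);q=P[r];print(dd["centre"],np.median(q,0),q[:,2].min(),q[:,2].max(),c["pixels"][r].mean(0).round())
print(rows([536.5,-4,130]))
E
```

```text
clock: 10.05
eef_pos: [478.2, -220.2, 148.1]
eef_rot: [-2.058, 1.57, 2.654]
wrist_force: [-0.1, -0.2, -0.1]
finger_gap: 22.9
[ 478.18488167 -220.22083093  148.05745937] [-0.12185384 -0.24215585 -0.14177753] 22.930015776193276
top 45.195871994504955 depth hole [536.59554983  22.68343345] [515.46090373   1.64634732] [556.64023562  44.65042223] 200 eqdiam 40.89388362238779
 enclosing ((536.3858032226562, 22.92351722717285), 21.727075576782227)
[164.6, 208.6] [522.9367557   71.04100886  44.8276903 ] -2.073606006784189 113.44804291932167 [129.  91.  61.]
side 44.681960039366345 depth hole [536.52465765  26.62401883] [515.23396109   6.6011253 ] [557.93329102  41.57835586] 102 eqdiam 35.38124120954109
 enclosing ((536.390380859375, 22.543004989624023), 21.675535202026367)
[  18.42   58.15 -216.29]
```

```bash
python3 -m handwheel '[[[0,8,-30],0],[[0,8,-30],0],[[0,8,-30],0],[[0,8,-30],0],[[0,8,-30],0],[[0,8,-30],0],[[0,8,-30],0],[[9,2.2,-15.4],0],[[9,0,0],0],[[0,0,0],0]]'
python3 - <<'E'
from h import *
s=manip.read_state();print(s["eef_pos"],s["wrist_force"],s["finger_gap"])
for n in("top","side"):
    c=manip.camera(n);P=cloud(c);zb=44.8
    v,u=np.mgrid[:420,:560];W=ray(c,np.c_[u.ravel(),v.ravel()],zb).reshape(420,560,3)
    near=(np.hypot(W[...,0]-536.5,W[...,1]-23)<20)
    hz=(near&(c["z_map"]>0)&(P[...,2]<zb-4)).astype(np.uint8)
    k,l,st,_=cv2.connectedComponentsWithStats(hz);
    if k>1:
        hz=l==1+st[1:,4].argmax();w=W[hz][:,:2];print(n,w.mean(0),w.min(0),w.max(0),hz.sum(),cv2.minEnclosingCircle(w.astype(np.float32)))
    for dd in manip.cut_out("post_mid",n):
        r=dd["region"]&(c["z_map"]>0);q=P[r];print(dd["confidence"],dd["centre"],np.median(q,0),np.percentile(q[:,2],[2,98]),c["pixels"][r].mean(0).round())
        if n=="side":
            q=q[abs(q[:,0]-536)<20];b=np.linalg.lstsq(np.c_[q[:,2],np.ones(len(q))],q[:,:2],rcond=None)[0];print("slope deg",np.degrees(np.arctan(b[0])))
save(c,"s3.png",(150,170,350,320),4)
E
```

```text
clock: 11.5
eef_pos: [536.0, 4.2, 129.6]
eef_rot: [-1.555, 1.569, -3.127]
wrist_force: [0.1, 0.7, -0.5]
finger_gap: 23.1
[536.01769866   4.24994786 129.60744138] [ 0.11641301  0.71192625 -0.48441078] 23.14312308364286
0.56 [334.9, 261.6] [ 426.16040982 -244.62719099   95.28919156] [ 2.03422635 99.3491994 ] [106.  62. 129.]
side [536.42316288  28.81608398] [525.44572363  17.29295624] [547.69049109  38.6776823 ] 73 ((536.845947265625, 28.728429794311523), 11.599111557006836)
0.95 [249.2, 230.8] [534.74547703  21.27093079 116.97120133] [ 68.50534642 159.05102933] [70. 56. 42.]
slope deg [  0.52167059 -11.61609903]
0.72 [339.3, 195.9] [ 425.09872288 -236.73549637   53.79459889] [ 1.9107269  96.16046195] [55. 34. 71.]
slope deg [0. 0.]
```

View pics/s3.png

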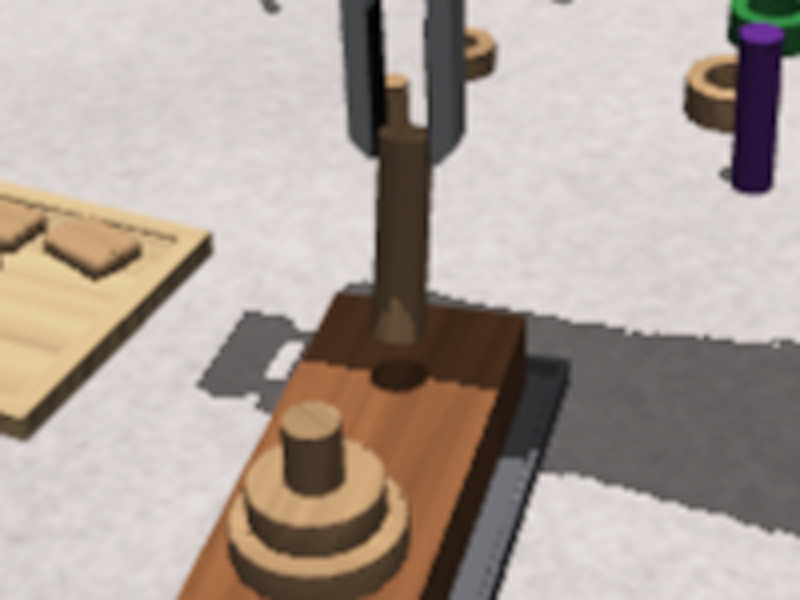

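The leaning post hangs just behind and above the bore: foot at crop (400,335), bore at (400,375), with x lined up. I'll shift slightly in +y and descend by feel.

```bash
python3 -m handwheel '[[[5,0.5,-2],0],[[5,0,0],0],[[3,0,0],0],[[1,0,0],0],[[0.5,0,0],0],[[0.5,0,0],0],[[0.5,0,0],0],[[0.5,0,0],0],[[0.5,0,0],0],[[0,0,0],0]]' - 10
python3 - <<'E'
from h import *
s=manip.read_state();print(s["eef_pos"],s["wrist_force"],s["moment"])
E
```

```text
clock: 12.95
eef_pos: [537.2, 7.0, 114.2]
eef_rot: [-1.472, 1.571, -3.043]
wrist_force: [-0.0, -0.2, -1.1]
finger_gap: 23.6
[537.16013306   7.01944071 114.20684849] [-0.00658945 -0.21585983 -1.14095467] [-0.14468826  0.08758548  0.02919448]
```

```bash
python3 -m handwheel '[[[0.4,0,0],0],[[0.4,0,0],0],[[0.4,0,0],0],[[0.4,0,0],0],[[0.4,0,0],0],[[0,0,0],0],[[0,0,0],0],[[0,0,0],0],[[0,0,0],0],[[0,0,0],0]]'
python3 - <<'E'
from h import *
f=[];p=[]
for i in range(4):
    manip.camera("side");s=manip.read_state();f.append(s["wrist_force"]);p.append(s["eef_pos"])
print(np.mean(p,0),np.mean(f,0),s["moment"])
E
```

```text
clock: 14.2
eef_pos: [537.2, 7.0, 112.2]
eef_rot: [-2.029, 1.571, 2.684]
wrist_force: [-0.3, -0.2, -1.0]
finger_gap: 23.6
[537.20145575   7.03499834 112.25369195] [-0.23100854  0.18965706 -0.5445978 ] [-0.13751219  0.03119049  0.01276566]
```

```bash
python3 -m handwheel '[[[0.4,0,0],0],[[0.4,0,0],0],[[0.4,0,0],0],[[0.4,0,0],0],[[0.4,0,0],0],[[0,0,0],0],[[0,0,0],0],[[0,0,0],0],[[0,0,0],0],[[0,0,0],0]]'
python3 - <<'E'
from h import *
f=[];p=[]
for i in range(3):
    c=manip.camera("side");s=manip.read_state();f.append(s["wrist_force"]);p.append(s["eef_pos"])
print(np.mean(p,0),np.mean(f,0),s["moment"])
save(c,"s4.png",(200,200,300,285),7)
E
```

```text
clock: 15.65
eef_pos: [537.2, 7.0, 110.3]
eef_rot: [1.237, 1.571, -0.334]
wrist_force: [-0.9, -0.2, -0.6]
finger_gap: 23.9
[537.1782703    7.03216577 110.24458107] [-0.09461014 -0.42295863 -0.51822382] [-0.07363727  0.08930575  0.05291683]
```

View pics/s4.png

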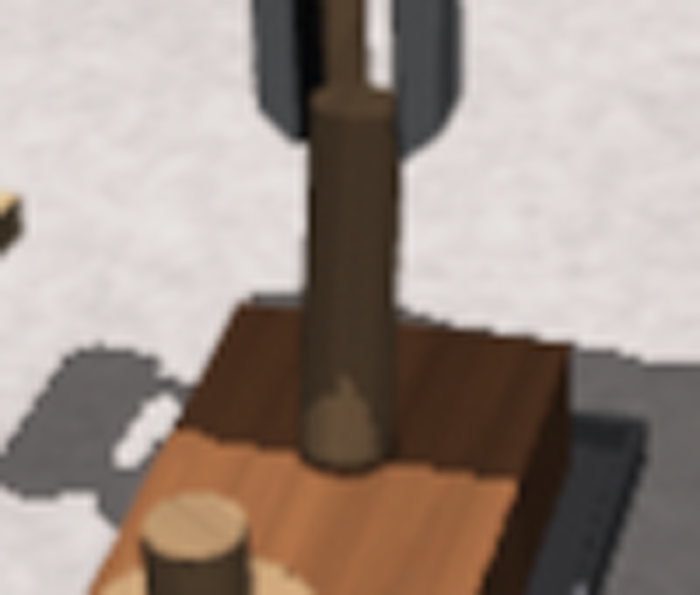

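The foot (crop 345,465) sits in the bore mouth, with a dark sliver of bore on its right, which is -x. I'll nudge -x and go a little deeper.

```bash
python3 -m handwheel '[[[0.3,-0.3,0],0],[[0.3,-0.3,0],0],[[0.3,0,0],0],[[0.3,0,0],0],[[0.3,0,0],0],[[0.3,0,0],0],[[0,0,0],0],[[0,0,0],0],[[0,0,0],0],[[0,0,0],0]]'
python3 - <<'E'
from h import *
f=[];p=[]
for i in range(3):
    c=manip.camera("side");s=manip.read_state();f.append(s["wrist_force"]);p.append(s["eef_pos"])
print(np.mean(p,0),np.mean(f,0),s["moment"])
E
```

```text
clock: 17.05
eef_pos: [536.6, 7.0, 108.5]
eef_rot: [1.442, 1.571, -0.129]
wrist_force: [-0.1, 0.4, -0.4]
finger_gap: 23.3
[536.59013682   7.03470474 108.45028645] [ 0.37744952  0.02588024 -0.43269556] [-0.08471777  0.05525189  0.0197495 ]
```

```bash
python3 -m handwheel '[[[0,0,0.5],0],[[0,0,0.5],0],[[0,0,0.5],0],[[0.3,0,0],0],[[0.3,0,0],0],[[0.3,0,0],0],[[0.3,0,0],0],[[0.3,0,0],0],[[0,0,0],0],[[0,0,0],0]]'
cat > r.py <<'E'
from h import *
f=[];p=[]
for i in range(3):
    c=manip.camera("side");s=manip.read_state();f.append(s["wrist_force"]);p.append(s["eef_pos"])
print(np.mean(p,0).round(2),np.mean(f,0).round(2),np.round(s["moment"],2),s["clock"])
P=cloud(c)
for d in manip.cut_out("post_mid","side"):
    r=d["region"]&(c["z_map"]>0);q=P[r];q=q[(q[:,2]>48)&(abs(q[:,0]-536)<20)]
    if len(q)>50:
        b=np.linalg.lstsq(np.c_[q[:,2]-44,np.ones(len(q))],q[:,:2],rcond=None)[0];print("lean deg",np.degrees(np.arctan(b[0])).round(1),"at mouth",b[1].round(1),"top z",np.percentile(q[:,2],99).round(1),len(q))
E
python3 r.py
```

```text
clock: 18.45
eef_pos: [536.6, 5.5, 106.9]
eef_rot: [2.708, 1.571, 1.137]
wrist_force: [0.0, 0.8, -1.0]
finger_gap: 23.7
[536.58   5.53 106.95] [-0.6   0.4  -0.67] [-0.    0.07  0.06] 18.6
lean deg [  0.6 -12.7] at mouth [534.6  34.5] top z 136.4 670
```

```bash
python3 -m handwheel '[[[0.3,0,0],0],[[0.3,0,0],0],[[0.3,0,0],0],[[0.3,0,0],0],[[0.3,0,0],0],[[0.3,0,0],0],[[0,0,0],0],[[0,0,0],0],[[0,0,0],0],[[0,0,0],0]]'
python3 r.py
```

```text
clock: 19.9
eef_pos: [536.6, 5.5, 105.1]
eef_rot: [-1.733, 1.571, 2.979]
wrist_force: [0.8, 0.8, -0.8]
finger_gap: 23.6
[536.58   5.55 105.15] [ 0.19  0.05 -0.54] [ 0.07  0.04 -0.04] 20.05
lean deg [  0.7 -13.4] at mouth [534.8  35.1] top z 134.2 648
```

```bash
python3 -m handwheel '[[[0,0,-1.5],0],[[0,0,-1.5],0],[[0,0,-1.5],0],[[0,0,-1.5],0],[[0,0,-1.5],0],[[0,0,-1.5],0],[[0,0,0],0],[[0,0,0],0],[[0,0,0],0],[[0,0,0],0]]' - 8
python3 r.py
```

```text
clock: 21.35
eef_pos: [536.6, 14.5, 105.1]
eef_rot: [-1.363, 1.571, -2.934]
wrist_force: [-0.3, -0.7, -1.7]
finger_gap: 23.6
[536.57  14.52 105.12] [-0.23 -0.5  -0.39] [-0.17  0.06  0.01] 21.5
lean deg [ 1.1 -8.4] at mouth [534.6  35.3] top z 133.8 653
```

```bash
python3 -m handwheel '[[[0.3,0,-1.5],0],[[0.3,0,-1.5],0],[[0.3,0,-1.5],0],[[0.3,0,-1.5],0],[[0.3,0,-1],0],[[0.3,0,-1],0],[[0,0,0],0],[[0,0,0],0],[[0,0,0],0],[[0,0,0],0]]'
python3 r.py
```

```text
clock: 22.8
eef_pos: [536.6, 22.5, 103.3]
eef_rot: [-1.673, 1.571, 3.039]
wrist_force: [-0.4, 0.6, -0.5]
finger_gap: 23.6
[536.59  22.52 103.35] [ 0.42 -0.06 -0.94] [-0.15  0.06  0.02] 22.95
lean deg [ 1.4 -1.7] at mouth [533.8  34.7] top z 131.3 563
```

```bash
python3 -m handwheel '[[[1,0,-0.4],0],[[1,0,-0.4],0],[[1,0,-0.4],0],[[1,0,0],0],[[1,0,0],0],[[1,0,0],0],[[1,0,0],0],[[1,0,0],0],[[0,0,0],0],[[0,0,0],0]]'
python3 r.py
```

```text
clock: 24.25
eef_pos: [536.6, 23.7, 95.4]
eef_rot: [-1.7, 1.571, 3.012]
wrist_force: [0.4, -0.4, 0.1]
finger_gap: 23.7
[536.58  23.75  95.37] [-0.03 -0.16 -0.35] [-0.17  0.06 -0.02] 24.4
lean deg [ 1.8 -3.3] at mouth [533.7  35.9] top z 123.7 544
```

```bash
python3 -m handwheel '[[[1,0,0],0],[[1,0,0],0],[[1,0,0],0],[[1,0,0],0],[[1,0,0],0],[[1,0,0],0],[[1,0,0],0],[[1,0,0],0],[[1,0,0],0],[[1,0,0],0]]'
python3 r.py
```

```text
clock: 25.7
eef_pos: [536.6, 23.7, 85.3]
eef_rot: [-0.223, 1.571, -1.794]
wrist_force: [0.2, -0.9, -0.9]
finger_gap: 23.4
[536.53  23.73  85.22] [ 0.1  -0.82 -0.78] [-0.19  0.03  0.01] 25.85
lean deg [ 2.7 -5.3] at mouth [533.1  37.2] top z 113.9 458
```

```bash
python3 -m handwheel '[[[0.5,0,0],0],[[0.5,0,0],0],[[0.5,0,0],0],[[0.4,0,0],0],[[0.4,0,0],0],[[0.3,0,0],0],[[0.3,0,0],0],[[0,0,0],0],[[0,0,0],0],[[0,0,0],0]]'
python3 r.py
```

```text
clock: 27.15
eef_pos: [536.6, 23.8, 82.4]
eef_rot: [-1.467, 1.571, -3.038]
wrist_force: [-0.0, -1.2, -0.6]
finger_gap: 23.4
[536.59  23.73  82.46] [-0.26 -0.67 -0.74] [-0.22  0.02 -0.  ] 27.3
lean deg [ 1.9 -3.6] at mouth [533.5  35.7] top z 111.0 426
```

```bash
python3 -m handwheel '[[[0.4,0,0],0],[[0.4,0,0],0],[[0.4,0,0],0],[[0.4,0,0],0],[[0,0,0],0],[[0,0,0],0],[[0,0,0],0],[[0,0,0],0],[[0,0,0],0],[[0,0,0],0]]'
python3 r.py
```

```text
clock: 28.6
eef_pos: [537.4, 23.8, 81.9]
eef_rot: [1.62, 1.568, 0.049]
wrist_force: [-0.2, -0.1, 9.9]
finger_gap: 23.9
[537.39  23.81  81.96] [-0.67  0.95  9.47] [-0.    0.15 -0.  ] 28.75
lean deg [ 1.9 -4.7] at mouth [534.1  36.4] top z 111.0 438
lean deg [ -6.4 -30.2] at mouth [536.2 178.6] top z 110.8 1063
```

9.5 N at the expected height means the post is on the bore floor. I'll let go, rise and look.

```bash
python3 -m handwheel '[[[-0.5,0,0],0],[[0,0,0],0],[[0,0,0],0],[[0,0,0],0],[[0,0,0],0],[[-10,0,0],0],[[-25,0,0],0],[[-25,0,0],0],[[0,0,0],0],[[0,0,0],0]]' 133
python3 - <<'E'
from h import *
s=manip.read_state();print(s["eef_pos"],s["wrist_force"],s["finger_gap"])
c=manip.camera("side");P=cloud(c);save(c,"s5.png",(200,170,300,270),6)
b=(P[...,2]>101)&(P[...,2]<116)&(abs(P[...,0]-537)<25)&(abs(P[...,1]-24)<25);q=P[b];print("head",q.mean(0),np.percentile(q[:,2],[50,95]),b.sum())
b=(P[...,2]>50)&(P[...,2]<106)&(abs(P[...,0]-537)<20)&(abs(P[...,1]-30)<20);q=P[b]
A=np.linalg.lstsq(np.c_[q[:,2]-44,np.ones(len(q))],q[:,:2],rcond=None)[0];print(np.degrees(np.arctan(A[0])),A[1],b.sum())
E
```

```text
clock: 30.05
eef_pos: [536.3, 23.7, 140.7]
eef_rot: [-1.592, 1.57, 3.12]
wrist_force: [-0.2, 0.2, -0.6]
finger_gap: 44.7
[536.25542112  23.73595676 140.73496085] [-0.19852187  0.15935371 -0.57726249] 44.70966660657743
head [536.21451424  29.49645902 107.8558702 ] [108.88866918 110.8116129 ] 137
[ 0.530858   -0.21570947] [534.31387622  34.56784851] 359
```

View pics/s5.png

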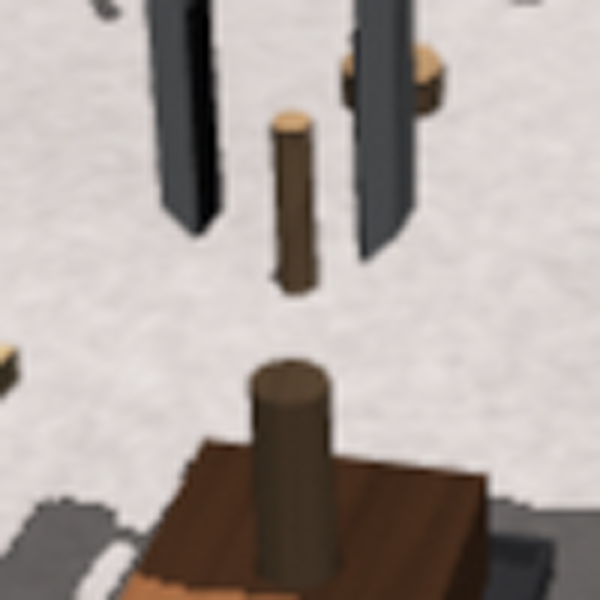

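The post stands upright and fully home at crop (290,470), head about 109 mm up, fitted lean under 1°. Now the ring.

```bash
python3 -m handwheel '[[[-10,0,0],0],[[0,-10.5,44],0],[[0,-10.5,44],0],[[0,-10.5,44],0],[[0,-10.5,44],0],[[0,-10.5,44],0],[[0,-10.5,44],0],[[0,-10.5,44],0],[[0,-10.5,42],0],[[0,0,0],0]]' 0 
python3 - <<'E'
from h import *
s=manip.read_state();print(s["eef_pos"],s["wrist_force"],s["finger_gap"])
c=manip.camera("side");P=cloud(c)
for d in manip.cut_out("ring_mid","side"):
    r=d["region"]&(c["z_map"]>0);q=P[r];print(d["confidence"],d["centre"],np.median(q,0),q.min(0),q.max(0),c["pixels"][r].mean(0).round())
print(rows([452.3,-325.9,14]))
E
```

```text
clock: 31.35
eef_pos: [451.6, -328.4, 151.3]
eef_rot: [-1.791, 1.57, 2.919]
wrist_force: [1.3, 0.2, -1.1]
finger_gap: 93.8
[ 451.64466846 -328.42732958  151.25474623] [ 1.25427491  0.15359327 -1.09050644] 93.77496950587451
0.77 [326.4, 197.7] [ 463.20900302 -305.53609618   18.99066424] [ 4.47792708e+02 -3.50029835e+02  3.89281789e-01] [ 478.95322209 -294.19896833   28.23708637] [76. 60. 45.]
0.51 [346.3, 175.3] [ 442.41369533 -415.01065281   19.36416115] [ 417.13785572 -501.57381092   -1.07399505] [ 481.81923278 -242.30547039   96.18395809] [42. 77. 49.]
[137.3   -0.16  -0.15]
```

```bash
python3 -m handwheel '[[[20,0.6,-2.5],0],[[25,0,0],0],[[25,0,0],0],[[25,0,0],0],[[20,0,0],0],[[12,0,0],0],[[7,0,0],0],[[3,0,0],0],[[0,0,0],0],[[0,0,0],0]]' 
python3 -m handwheel '[[[0,0,0],0],[[0,0,0],0],[[0,0,0],0],[[0,0,0],0],[[0,0,0],0],[[0,0,0],0],[[0,0,0],0],[[0,0,0],0],[[0,0,0],0],[[0,0,0],0]]' 255 15
```

```text
clock: 32.7
eef_pos: [453.4, -323.9, 14.8]
eef_rot: [0.914, 1.57, -0.657]
wrist_force: [0.2, 0.3, -0.1]
finger_gap: 94.0
clock: 33.95
eef_pos: [453.2, -323.8, 14.4]
eef_rot: [0.695, 1.571, -0.876]
wrist_force: [0.6, 0.3, 0.0]
finger_gap: 0.8
```

The fingers closed on nothing, so I'll look.

```bash
python3 - <<'E'
from h import *
for n in("top","side"):
    c=manip.camera(n);P=cloud(c)
    for t in ("ring_mid","small_ring_mid","thin_post_mid"):
      for d in manip.cut_out(t,n):
        r=d["region"]&(c["z_map"]>0);q=P[r];print(n,t,round(d["confidence"],2),d["centre"],np.median(q,0).round(),np.percentile(q,[3,97],axis=0).round(),c["pixels"][r].mean(0).round())
    if n=="side": save(c,"s6.png",(240,120,400,240),4.5)
E
```

```text
top small_ring_mid 0.82 [378.1, 155.7] [ 620. -335.   19.] [[ 601. -354.    2.]
 [ 638. -316.   22.]] [143. 111.  79.]
top thin_post_mid 0.47 [303.3, 159.6] [ 608. -188.   69.] [[ 604. -195.    5.]
 [ 618. -182.   74.]] [118.  92.  65.]
side ring_mid 0.74 [326.2, 198.0] [ 465. -303.   17.] [[ 448. -341.    3.]
 [ 477. -295.   26.]] [71. 56. 42.]
side ring_mid 0.44 [348.3, 174.8] [ 433. -415.   19.] [[ 420. -441.    5.]
 [ 454. -396.   26.]] [32. 80. 41.]
side small_ring_mid 0.61 [261.7, 181.6] [ 619. -323.   16.] [[ 602. -346.    3.]
 [ 637. -313.   20.]] [109.  87.  65.]
side thin_post_mid 0.74 [249.6, 202.3] [ 610. -182.   39.] [[ 605. -193.    1.]
 [ 618. -178.   71.]] [98. 82. 68.]
```

View pics/s6.png

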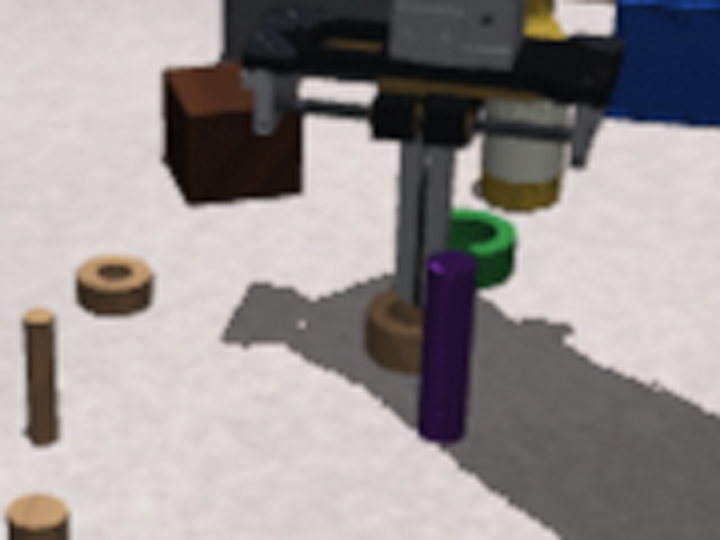

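```bash
python3 - <<'E'
from h import *
c=manip.camera("side");P=cloud(c);K=np.array(c["mtx"]);Rm=R.from_euler('xyz',c["orientation"]).as_matrix()
def pr(p):
    q=Rm.T@(np.array(p)-c["xyz"]);return (K[0,0]*q[0]/-q[2]+K[0,2],K[1,1]*-q[1]/-q[2]+K[1,2])
for p in([453.3,-323.8,3.4],[453.3,-323.8,24],[453.3,-323.8,80],[452.3,-325.9,24]): print(p,np.round(pr(p),1))
for row in (165,175,180,184,186,188,190,192): print(row,[tuple(P[row,k].round().astype(int).tolist()) for k in (326,330,334,338)])
save(c,"s7.png",(300,150,360,210),10)
s=manip.read_state();print(s["eef_pos"],s["finger_gap"],R.from_euler('xyz',s["eef_rot"]).as_matrix().round(4))
E
```

```text
[453.3, -323.8, 3.4] [332.7 196.8]
[453.3, -323.8, 24] [333.2 189.1]
[453.3, -323.8, 80] [334.4 167.4]
[452.3, -325.9, 24] [333.7 188.8]
165 [(504, -494, -1), (461, -311, 91), (453, -317, 89), (444, -314, 92)]
175 [(492, -437, 0), (461, -316, 64), (451, -311, 67), (442, -313, 67)]
180 [(486, -406, 2), (460, -316, 51), (451, -316, 52), (430, -238, 95)]
184 [(483, -392, -2), (460, -314, 42), (451, -318, 41), (428, -231, 89)]
186 [(473, -335, 24), (460, -317, 35), (450, -315, 38), (429, -237, 81)]
188 [(471, -327, 23), (463, -337, 18), (450, -317, 31), (428, -234, 78)]
190 [(468, -313, 25), (463, -337, 13), (439, -247, 64), (428, -234, 73)]
192 [(467, -308, 23), (463, -337, 8), (437, -242, 63), (428, -235, 68)]
[ 453.18767242 -323.79465762   14.36609321] 0.5501416885757433 [[ 0.  1. -0.]
 [-0. -0. -1.]
 [-1.  0.  0.]]
```

View pics/s7.png

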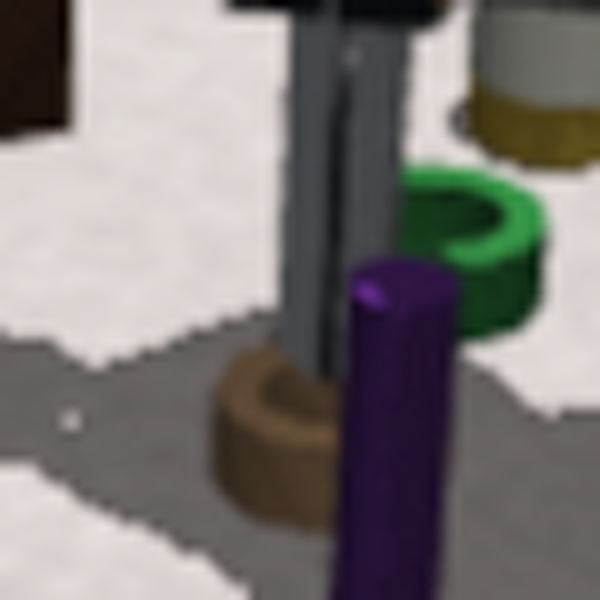

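Picture 9 shows the fingertips ending at about crop (330,378), pixel row 188. That is z≈27 mm, just above the ring, although the stated geometry puts them at about 3 mm. The ring at crop (300,430) hasn't moved. The real tips therefore stand about 24 mm higher than given, so I'll open, go lower and check the tip height from depth.

```bash
python3 -m handwheel '[[[0,-0.9,2],0],[[0,0,0],0],[[0,0,0],0],[[0,0,0],0],[[0,0,0],0],[[4,0,0],0],[[4,0,0],0],[[4,0,0],0],[[0,0,0],0],[[0,0,0],0]]' 0
cat > tip.py <<'E'
from h import *
c=manip.camera("side");P=cloud(c);s=manip.read_state();e=s["eef_pos"]
print(np.round(e,1),np.round(s["wrist_force"],1),s["finger_gap"])
for sg in(-1,1):
    m=(abs(P[...,1]-(e[1]+8))<7)&(sg*(P[...,0]-e[0])>38)&(sg*(P[...,0]-e[0])<66)&(P[...,2]<150)&(P[...,2]>-10)
    k=c["pixels"].astype(int);grey=(k.max(-1)-k.min(-1)<22)&m
    q=P[grey&(P[...,2]>8)];z=np.sort(q[:,2]);print(sg,len(z),z[:8].round(1),np.median(q,0).round(1))
E
python3 tip.py
```

```text
clock: 35.65
eef_pos: [452.3, -325.8, 2.4]
eef_rot: [0.32, 1.571, -1.25]
wrist_force: [0.4, 0.9, -0.4]
finger_gap: 93.3
[ 452.3 -325.8    2.5] [ 1.   0.7 -0.8] 93.77614484855945
-1 209 [17.7 21.1 21.2 21.9 22.  22.8 24.6 25.1] [ 399.5 -317.    68.8]
1 207 [19.9 20.2 22.5 22.6 23.2 23.4 25.3 25.4] [ 504.2 -317.4   69.5]
```

```bash
python3 -m handwheel '[[[2,0,0],0],[[2,0,0],0],[[2,0,0],0],[[2,0,0],0],[[1,0,0],0],[[1,0,0],0],[[1,0,0],0],[[0,0,0],0],[[0,0,0],0],[[0,0,0],0]]'
sed -i 's/>8)\]/>2.5)]/' tip.py; python3 tip.py
```

```text
clock: 36.95
eef_pos: [452.3, -325.8, -8.6]
eef_rot: [0.95, 1.571, -0.621]
wrist_force: [0.3, 0.4, -0.4]
finger_gap: 94.1
[ 452.3 -325.8   -8.6] [-0.7  0.2 -0.2] 93.99172900859065
-1 233 [ 2.5  2.8  6.9 10.3 11.  12.3 12.7 13.2] [ 399.2 -317.2   65.5]
1 221 [ 2.9  6.5  8.8  9.2  9.2 11.2 11.3 12.4] [ 505.2 -317.5   61.1]
```

```bash
python3 -m handwheel '[[[0,0,0],0],[[0,0,0],0],[[0,0,0],0],[[0,0,0],0],[[0,0,0],0],[[0,0,0],0],[[0,0,0],0],[[0,0,0],0],[[-10,0,0],0],[[-10,0,0],0]]' 255 15
```

```text
clock: 38.25
eef_pos: [452.4, -325.9, 12.2]
eef_rot: [0.88, 1.57, -0.69]
wrist_force: [0.1, -0.0, -0.3]
finger_gap: 56.1
```

```bash
python3 -m handwheel '[[[-20,0,0],0],[[-40,0,0],0],[[-40,0,0],0],[[-18,0,0],0],[[0,10.5,-43],0],[[0,10.5,-43],0],[[0,10.5,-43],0],[[0,10.5,-43],0],[[0,10.5,-43],0],[[0,10.5,-43],0]]' && python3 -m handwheel '[[[0,10.5,-43],0],[[0,5,-20],0],[[0,3,-10],0],[[0,0,0],0],[[0,0,0],0],[[0,0,0],0],[[0,0,0],0],[[0,0,0],0],[[0,0,0],0],[[0,0,0],0]]'
python3 - <<'E'
from h import *
s=manip.read_state();print(s["eef_pos"],s["finger_gap"],R.from_euler('xyz',s["eef_rot"]).as_matrix().round(3).tolist(),rows([536.5,23.9,130]))
c=manip.camera("side");P=cloud(c);e=s["eef_pos"]
for d in manip.cut_out("ring_mid","side"):
    r=d["region"]&(c["z_map"]>0);q=P[r];print(d["confidence"],d["centre"],np.median(q,0),np.percentile(q,[3,97],axis=0).round(1),r.sum(),c["pixels"][r].mean(0).round())
E
```

```text
clock: 39.5
eef_pos: [515.2, -66.3, 128.9]
eef_rot: [-1.737, 1.57, 2.975]
wrist_force: [0.4, -0.3, -0.2]
finger_gap: 56.3
clock: 40.75
eef_pos: [533.8, 5.2, 129.4]
eef_rot: [-2.016, 1.571, 2.696]
wrist_force: [0.6, 0.4, -0.4]
finger_gap: 56.5
[533.78063819   5.24569272 129.3513355 ] 56.46088939795025 [[-0.0, 1.0, 0.0], [0.0, 0.0, -1.0], [-1.0, -0.0, -0.0]] [ -0.65   2.72 -18.65]
0.8 [346.9, 172.9] [ 442.15186816 -415.84365459   20.70904709] [[ 419.6 -444.3    4.5]
 [ 470.3 -395.4   25.8]] 267 [43. 92. 53.]
0.71 [251.6, 211.4] [533.29097199  21.35399069 157.0742934 ] [[508.8 -14.2 141.1]
 [557.   34.9 163.5]] 762 [79. 63. 48.]
```

```bash
python3 -m handwheel '[[[0,2.7,-10],0],[[0,0,-8],0],[[0,0,0],0],[[8,0,0],0],[[8,0,0],0],[[8,0,0],0],[[4,0,0],0],[[4,0,0],0],[[4,0,0],0],[[4,0,0],0]]'
python3 - <<'E'
from h import *
s=manip.read_state();print(s["eef_pos"],s["wrist_force"],s["finger_gap"])
c=manip.camera("side");save(c,"s8.png",(200,170,300,270),6)
E
```

```text
clock: 42.1
eef_pos: [536.5, 23.2, 89.2]
eef_rot: [1.44, 1.571, -0.131]
wrist_force: [-0.5, 0.6, -0.5]
finger_gap: 57.1
[536.53407742  23.21791055  89.17907426] [-0.45197775  0.61383239 -0.45594852] 57.05908825741666
```

View pics/s8.png

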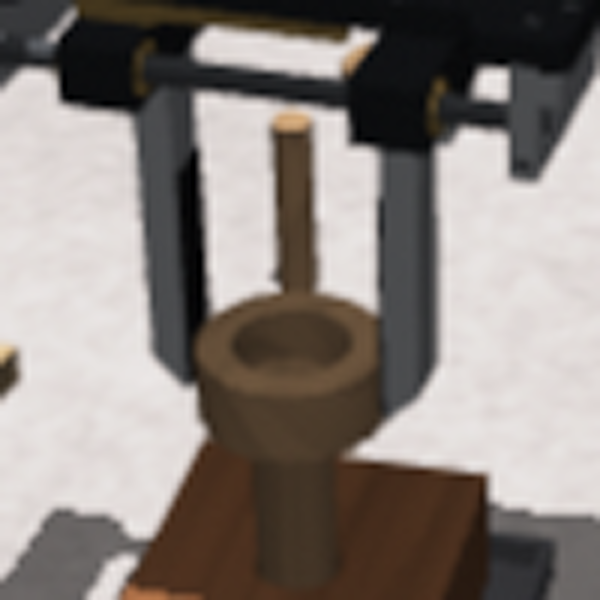

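The ring (crop 290,370) is coming down over the post, with no contact force. I'll continue down.

```bash
python3 -m handwheel '[[[6,0,0],0],[[7,0,0],0],[[7,0,0],0],[[7,0,0],0],[[7,0,0],0],[[7,0,0],0],[[6,0,0],0],[[2,0,0],0],[[1,0,0],0],[[0,0,0],0]]' && python3 -m handwheel '[[[0.5,0,0],0],[[0.5,0,0],0],[[0.5,0,0],0],[[0.5,0,0],0],[[0,0,0],0],[[0,0,0],0],[[0,0,0],0],[[0,0,0],0],[[0,0,0],0],[[0,0,0],0]]'
```

```text
clock: 43.4
eef_pos: [536.6, 23.2, 39.5]
eef_rot: [1.518, 1.57, -0.053]
wrist_force: [-0.5, 0.1, -0.6]
finger_gap: 56.8
clock: 44.65
eef_pos: [536.5, 23.2, 37.4]
eef_rot: [-1.226, 1.571, -2.797]
wrist_force: [0.8, -0.2, -1.4]
finger_gap: 56.8
```

```bash
python3 -m handwheel '[[[0.4,0,0],0],[[0.4,0,0],0],[[0.4,0,0],0],[[0.4,0,0],0],[[0,0,0],0],[[0,0,0],0],[[0,0,0],0],[[0,0,0],0],[[0,0,0],0],[[0,0,0],0]]' 
python3 - <<'E'
from h import *
s=manip.read_state();print(s["eef_pos"],s["wrist_force"],s["finger_gap"])
c=manip.camera("side");P=cloud(c)
for d in manip.cut_out("ring_mid","side")[:3]:
    r=d["region"]&(c["z_map"]>0);q=P[r];print(d["confidence"],np.median(q,0),np.percentile(q,[3,50,97],axis=0).round(1)[:,2],r.sum(),c["pixels"][r].mean(0).round())
E
```

```text
clock: 45.9
eef_pos: [536.5, 23.2, 35.7]
eef_rot: [0.396, 1.571, -1.174]
wrist_force: [0.9, 0.2, 0.2]
finger_gap: 56.3
[536.49661498  23.23062417  35.74500027] [0.89263623 0.1573651  0.2132275 ] 56.29434603445746
0.81 [ 440.98307609 -416.78163786   20.97065053] [ 5.8 21.  26.3] 251 [ 45. 100.  57.]
0.58 [530.46297739  44.4106575   63.88414707] [46.2 63.9 70.2] 526 [84. 65. 48.]
```

```bash
python3 -m handwheel '[[[0.3,0,0],0],[[0.3,0,0],0],[[0.2,0,0],0],[[0,0,0],0],[[0,0,0],0],[[0,0,0],0],[[0,0,0],0],[[0,0,0],0],[[0,0,0],0],[[0,0,0],0]]'
```

```text
clock: 47.25
eef_pos: [536.5, 23.2, 35.2]
eef_rot: [1.421, 1.571, -0.149]
wrist_force: [-2.4, 0.0, 5.3]
finger_gap: 56.7
```

5.3 N means the ring is on the board. I'll open and withdraw.

```bash
python3 -m handwheel '[[[0,0,0],0],[[0,0,0],0],[[0,0,0],0],[[0,0,0],0],[[0,0,0],0],[[-10,0,0],0],[[-30,0,0],0],[[-40,0,0],0],[[-40,0,0],0],[[-20,0,0],0]]' 0
python3 -m handwheel '[[[0,0,40],0],[[0,0,40],0],[[0,0,40],0],[[0,0,40],0],[[0,0,40],0],[[0,0,0],0],[[0,0,0],0],[[0,0,0],0],[[0,0,0],0],[[0,0,0],0]]'
python3 - <<'E'
from h import *
s=manip.read_state();print(s["eef_pos"],s["wrist_force"],s["finger_gap"])
for n in("top","side"):
    c=manip.camera(n);P=cloud(c);x,y,z=P[...,0],P[...,1],P[...,2];d=np.hypot(x-536.5,y-24)
    m=(d<30)&(z>62)&(z<73);q=P[m];q=q[abs(q[:,2]-68.5)<4]
    A=np.linalg.lstsq(np.c_[q[:,:2]-[536.5,24],np.ones(len(q))],q[:,2],rcond=None)[0];print(n,"ring top",len(q),A.round(3),cv2.minEnclosingCircle(q[:,:2].astype(np.float32)))
    m=(d<22)&(z>105)&(z<116);q=P[m];print("head",q.mean(0).round(1),np.median(q[:,2]),cv2.minEnclosingCircle(q[:,:2].astype(np.float32)))
    for t in("thin_post_mid","small_ring_mid"):
        for dd in manip.cut_out(t,n)[:1]:print(t,dd["centre"])
save(c,"s9.png",(190,170,310,270),6)
E
```

```text
clock: 48.5
eef_pos: [537.0, 23.2, 178.0]
eef_rot: [1.548, 1.567, -0.023]
wrist_force: [0.1, -0.6, -0.3]
finger_gap: 94.1
clock: 49.75
eef_pos: [536.6, -176.3, 175.0]
eef_rot: [1.414, 1.571, -0.157]
wrist_force: [-0.5, -0.1, 0.7]
finger_gap: 93.7
[ 536.5537001  -176.34320152  175.02867944] [-0.48993642 -0.11284014  0.72925453] 93.72511234435152
top ring top 423 [-1.0000e-03  3.0000e-03  6.8818e+01] ((536.005859375, 22.340906143188477), 27.997716903686523)
head [536.6  24.1 110. ] 110.01233363500808 ((536.8472290039062, 24.342113494873047), 12.115494728088379)
small_ring_mid [383.6, 157.1]
side ring top 335 [ 1.2000e-02 -1.4000e-02  6.8291e+01] ((536.3182373046875, 25.16757583618164), 28.861961364746094)
head [536.6  28.6 109.1] 109.40854217188075 ((537.079833984375, 26.82147979736328), 12.725553512573242)
small_ring_mid [264.3, 182.5]
```

View pics/s9.png

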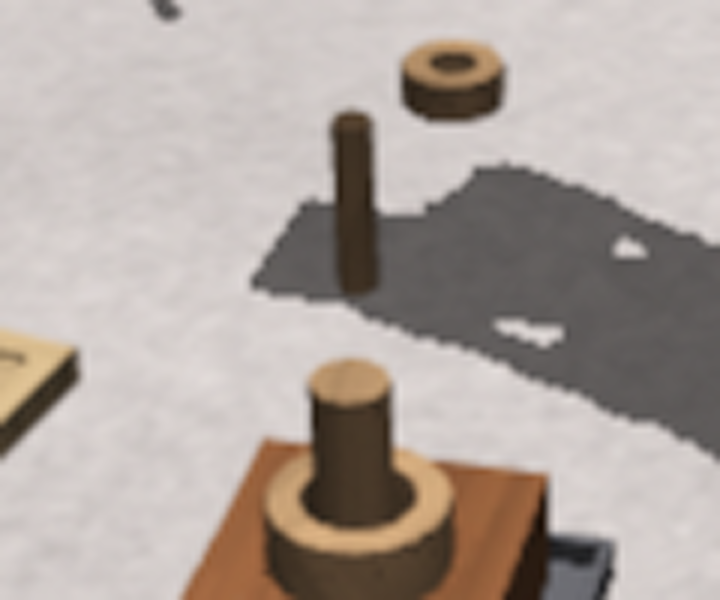

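The ring (crop 360,510) lies flat on the board around the upright post (350,440). The thin post and small ring stand undisturbed, and the gripper is clear. I'll hand it in.

```bash
python3 -c "
from cell import manip
manip.sign_off()"
```

```text
the job is handed in; nothing more can be done
```

I handed the job in at about 50 s of the 72 s allowed. At the last look the thick post was fully home in the bore, and the large ring lay flat on the board around it, released. No verdict is reported.

**What I did**
- **Leaning the post:** I tipped it in the grip by dragging it against the table. The depth fit read about 13°, against about 15° expected from the motion. Then I put the low edge of its foot into the bore.
- **Straightening:** I straightened it against the bore wall and slid it down until the floor answered with about 9.5 N. I saw no higher force on the post.
- **Ring:** I set it over the post and lowered it until it touched the board with about 5 N. Then I opened the gripper and moved clear.

**Last checks**
- **Post:** its head read 109.4 mm (side camera) and 110.0 mm (top camera), against 109 nominal. Its lean measured under 1° just after I let go of it.
- **Ring:** its top read 68.3 to 68.8 mm, against 68 nominal, with less than about 1° of tilt and about 2 mm off the post's axis.
- **Thin post and small ring:** both looked undisturbed in the last picture. In that last check the network found the small ring in both cameras but missed the thin post.

**What failed or disagreed**
- **First ring grasp closed on air:** the fingertips stand about 24 mm higher than the stated geometry says. The ring did not move; I measured the tips in the depth image and regripped lower.
- **Step 1 has no independent measurement:** that the foot was below the mouth while leaning comes from the arm's pose, an image and the lack of contact force. It was calculated with the stated grip geometry.
- **Bore position:** the two cameras differed by about 2 mm on the bore's y position.

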